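# Open the lathe dust filter pot

## Task

Open the green dust filter pot on the bench so that its cartridge can be changed: press the metal cover down a little against its spring, turn it a quarter turn anticlockwise (seen from above) to the stop so that its two ears come out from under the steel claws, then lift it off. Set the cover down, not dropped, the right way up (handle rib on top) on the middle of the round black rubber mat and let go of it. Leave the other things on the bench where they are.

Things in the scene. Friction and masses are not known exactly. Their poses are not given: they have to be found in the camera images.
- pot: round green dust filter pot fixed to the bench, 184 mm across its top flange, flat rim 100 mm above the bench, bore 100 mm across. Origin at the centre of its foot, z up; angles below run anticlockwise seen from above, from its x axis. Two opposite steel claws roof the rim from 68 to 90 mm off the axis (tops 28 mm above the rim)
- pot_claw (a point): on top of one claw at 0 deg, 79 mm off the axis. A claw spans -17 to +65 deg (the other the same, 180 deg round) and is closed at its clockwise end. From -14 to +13 deg it is a locking pocket, ceiling 21 mm above the rim; from +13 to +65 deg the ceiling is 5.5 mm lower; beyond that it is open and an ear can lift once its centre is past about 76 deg
- pot_stop (a point): top of a 10 mm stop pin on the rim at 106 deg, 74 mm off the axis, 32 mm high (another is 180 deg round); it halts an ear's centre at about 93 deg
- cover: the pot's aluminium bayonet cover, about 0.35 kg. Origin at the centre of its underside, z up, x along rib and ears. A spigot 96 mm across, 22 mm high, sits in the bore with 2 mm play; on it a disc 128 mm across, 12 mm thick, top face 34 mm above the origin; on that a straight handle rib 120 mm long, 18 mm wide, 45 mm high (34 to 79 mm above the origin)
- cover_ear (a point): top of one of its two ears, 72 mm from the axis along x; ears are 24 mm wide, 10 mm thick, level with the disc's underside, reach 80 mm from the axis. At the start they are up in the pockets within 4 deg of the pot's x axis (cover origin 89 mm above the bench). To turn out, the cover must go down at least 5.5 mm (about 8 to 10 N); it bottoms after 11 mm
- cover_grip (a point): point on the cover's axis inside the rib, 64 mm above its origin, 15 mm below the rib's top. Once the ears are under the lower ceiling (turned about 10 deg or more) the cover stays down by itself and turns easily (a few N pushed sideways on the rib's end); when the ears come free it pops up by itself until its origin is about 93 mm above the bench
- cartridge (a joint): height of the sprung filter cartridge inside the pot, which bears on the cover's spigot: 0 m with the cover locked, negative when pressed down, at most +0.004 when the cover is free. Spring 600 N/m, about 9 N up at 0
- mat: round black rubber mat lying fixed on the bench, 190 mm across, 6 mm thick; origin at the centre of its underside
- turned_handle: bystander: small turned wooden tool handle standing on end between pot and mat, 48 mm thick, 105 mm tall; origin at its foot
- glue: bystander: white bottle, 56 mm thick, 150 mm tall, standing at the left; origin at its foot
- gouge: bystander: driver-like hand tool 220 mm long, lying at the right; origin under its middle, x along it
- spanner: bystander: steel spanner 180 mm long, lying beyond the work area; origin under its middle, x along it
- blank: bystander: square wooden turning blank 50 x 160 x 50 mm, lying beyond the work area; origin under its centre
- wax: bystander: steel tin 72 mm across, 60 mm tall, beyond the work area; origin at its foot
- bowl: bystander: dark turned wooden bowl blank 124 mm across, 45 mm tall, at the left; origin at its foot
Not all that is in view belongs to the job. Leave any brown or yellow look-alike of the cover alone.

How it is judged:
By the outcome, as a careful person would: the job done as asked, in the order asked, and still so for the second after the job is handed in, with the robot touching nothing.
It also fails if it takes over 67 s, if anything falls off the work surface, if the arm or the gripper's body presses on something with over 40 N, if the wrist force passes 120 N, or if a joint passes its speed limit or range.

## Robot

A 6-joint arm with a two-finger parallel gripper is mounted at the origin on the work surface. World frame = base frame: x ahead of the robot, y to its left, z up, the work surface at z = 0. Lengths are in m, angles in rad, forces in N, time in s.
With the tool pointing down it reaches from about 0.35 to 0.85 m from the base axis. Payload 8.1 kg.
Tool frame: the origin (TCP) lies on the centre line of the jaws, within the pads' length; the fingertips stand 14 mm ahead of it and the grasp point (between the pads) lies 5 mm behind it; z points along the fingers, y is the direction in which the jaws open and shut (so a half turn about z gives the same grasp; the last joint's range is limited). The gripper opens to 93 mm and grips with 3 to 60 N. Pads are 15 mm wide; open, the fingers measure 128 mm over their backs; the gripper's body (75 mm by 188 mm) begins 65 mm behind the grasp point.
Start: joints at [-1.422, 0.13, 1.488, -0, 1.523, -0.085], TCP at [0.139, -0.584, 0.233] pointing down, gripper open.
Joint ranges: [-2.96, 2.96], [-0.89, 2.26], [0.02, 2.5], [-1.34, 4.48], [0, 2.73], [-2.66, 2.66]. Speed limits (rad/s): [2.39, 2.39, 2.79, 3.14, 3.14, 3.14].

## Interface

Orientations are given as a rotation vector (axis times angle).
In Python, from plant import robot gives the robot as it stands.
- The arm moves only by the tool jog_arm, never from a script. Its argument "steps" is a list of rows, each a list of 7 numbers: the closure, from 0 (fully open) to 1 (shut), then the shift along the tool's x, y, z in m, then the turn, a rotation vector about the tool's x, y, z in rad. In form: [[jaw, tx, ty, tz, rx, ry, rz], ...]. A call has 1 to 5 rows; each row is the pose to reach, as a shift and turn from the pose measured when the call began, along the tool's axes at that moment; what a row does not reach only later rows make up. A row lasts 1/8 s, in which the tool goes at most 62.5 mm and 10.7 degrees, less where a joint would pass 70% of its speed; a pose out of reach is approached as far as the arm can. A call with a gripper value outside its range is refused whole. The fingers move at their own pace and stop on an object; "force" is the grip in N (left out, the last holds). Time passes only in rows, so rows that repeat a pose let the fingers close. It gives the time, the measured TCP pose, the force and the opening at its end, in the units of the state.
- robot.read_state(): the state, without advancing time (a new reading comes with each control period).
- robot.read_camera(name): name is "side" or "top" or "wrist"; returns a dict with "image" (480x640x3 uint8, red, green, blue), "mtx" (3x3 intrinsics, pixels), "extrinsics" (4x4, takes a point from camera to world coordinates); the wrist camera has in their place "tool_from_camera" (4x4, takes a point from camera to tool coordinates, whose origin is the TCP and whose axes are the flange's). Camera axes: x right, y down, z forward; pixel columns grow to the right and rows downward; lengths in m; the calibration is good to about 2 mm. A picture is of the moment at which its call begins: read the wrist's pose just before it. There is no depth.
- robot.close_job(): hands the job in, once; it reports no verdict.
The state is a dict: "t": time; "q": joint angles; "dq": joint speeds; "joint_torque": joint torques, N m; "tool_pos": TCP position; "orientation": TCP orientation; "force": force on the tool from outside, world axes, zero at the start; "wrist_torque": the same for the moment, N m; "opening": finger opening in m.
Only numpy, scipy, OpenCV 4.12 (cv2) and the standard library are available. Lean on these libraries where they do the work, as an engineer would, in place of code of your own. Each camera call takes 0.05 s, during which the arm holds its last target.

## Working session

There is one attempt and no reset: what is moved stays moved. The work goes in short steps, Python scripts to look and compute and a tool call to move; the robot and the scene stay as the last step left them, time stands still between calls to the robot, and variables do not carry over. Pictures are saved under pics/ and viewed, and the job is handed in when it is done.

Besides the shell and the picture viewer there is one more tool, called after "Call:" as name([rows], argument=value, ...), one row to a line, values as JSON. jog_arm: Moves the arm, as the interface text tells. Its arguments: {"type":"object","properties":{"steps":{"type":"array"},"force":{"type":"number"}},"required":["steps"]}

```bash
ls; mkdir -p pics
cat > h.py <<'E'
import numpy as np, cv2
from scipy.spatial.transform import Rotation as R
from plant import robot
def snap(n,f):
    s=robot.read_state(); c=robot.read_camera(n)
    cv2.imwrite(f'pics/{f}.png',c['image'][:,:,::-1])
    if n=='wrist':
        T=np.eye(4);T[:3,:3]=R.from_rotvec(s['orientation']).as_matrix();T[:3,3]=s['tool_pos'];E=T@c['tool_from_camera']
    else:E=np.array(c['extrinsics'])
    np.savez(f'pics/{f}.npz',K=c['mtx'],E=E,im=c['image'])
    return c['image'],np.array(c['mtx']),E
def load(f):
    d=np.load(f'pics/{f}.npz');return d['im'],d['K'],d['E']
def ray(K,E,uv):
    d=E[:3,:3]@np.linalg.solve(K,[uv[0],uv[1],1.]);return E[:3,3],d
def onz(K,E,uv,z):
    o,d=ray(K,E,uv);return o+d*(z-o[2])/d[2]
def proj(K,E,p):
    q=E[:3,:3].T@(np.array(p)-E[:3,3]);q=K@q;return q[:2]/q[2]
def tri(*rs):
    A=0;b=0
    for o,d in rs:
        d=d/np.linalg.norm(d);P=np.eye(3)-np.outer(d,d);A=A+P;b=b+P@o
    p=np.linalg.solve(A,b);return p,[np.linalg.norm(np.cross(p-o,d/np.linalg.norm(d))) for o,d in rs]
E
python3 - <<'E'
from h import *
for n in('side','top','wrist'):
    _,K,E=snap(n,n+'0');print(n,K[0,0],E.round(3).tolist())
print(robot.read_state())
E
```

```text
pics
side 592.8687128208525 [[-0.903, -0.332, 0.273, 0.086], [-0.43, 0.686, -0.587, 1.047], [0.008, -0.648, -0.762, 1.435], [0.0, 0.0, 0.0, 1.0]]
top 616.9638803286982 [[-0.005, -0.985, 0.174, 0.265], [-1.0, 0.005, -0.002, 0.045], [0.001, -0.174, -0.985, 1.661], [0.0, 0.0, 0.0, 1.0]]
wrist 422.1087442096181 [[0.232, -0.937, -0.261, 0.211], [-0.973, -0.223, -0.062, -0.565], [-0.001, 0.269, -0.963, 0.385], [0.0, 0.0, 0.0, 1.0]]
{'t': 0.15, 'q': array([-1.42237073e+00,  1.30968055e-01,  1.48899712e+00,  1.76445742e-05,
        1.52297486e+00, -8.54139493e-02]), 'dq': array([ 4.63538124e-05, -1.54232703e-03, -2.18312042e-03, -1.06030444e-03,
       -4.58319670e-04, -2.62121361e-05]), 'joint_torque': array([-1.71757463e-03, -5.60475969e+01, -4.92334521e+01,  7.66435917e-02,
        3.05591896e-02, -1.04823189e-04]), 'tool_pos': array([ 0.13899003, -0.58327515,  0.2318577 ]), 'orientation': array([-3.11880604e+00, -3.66319503e-01,  3.89835120e-05]), 'force': array([-0.66855495,  0.84639482,  0.14077354]), 'wrist_torque': array([-0.02850602,  0.03544288, -0.01903284]), 'opening': 0.09303101426286234}
```

View pics/top0.png

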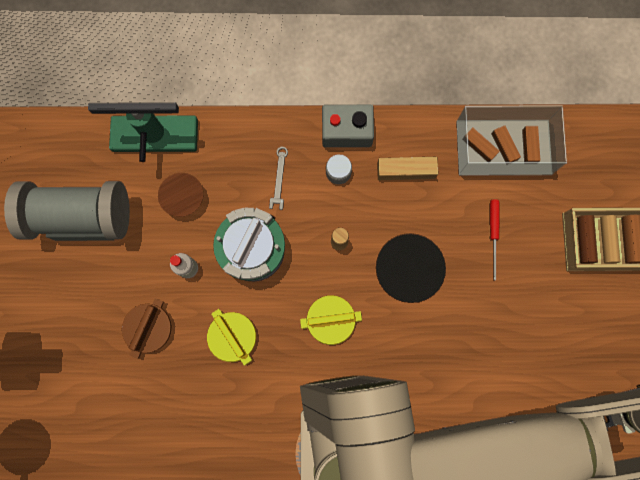

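View pics/side0.png

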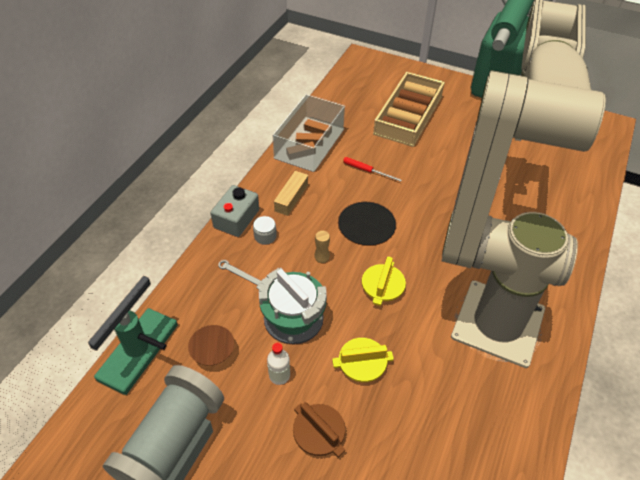

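View pics/wrist0.png

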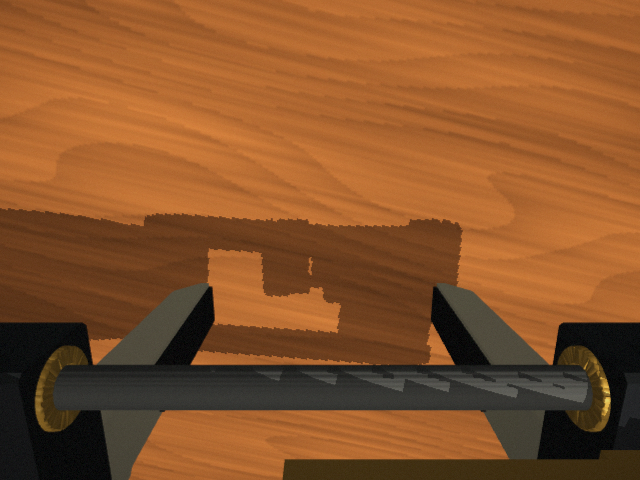

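The top view shows the pot at about (249,244) with the rib running from (233,265) to (263,222). The mat is at (411,268), the wooden handle at (340,237) and the glue at (184,265). The side view shows the pot at (293,298) and the mat at (367,223). I'll measure these more precisely next.

Run:
```python
from h import *
im,K,E=load('top0');c=cv2.resize(im[195:290,200:300],None,fx=6,fy=6,interpolation=cv2.INTER_CUBIC);cv2.imwrite('pics/topz.png',c[:,:,::-1])
im2,K2,E2=load('side0');c=cv2.resize(im2[250:350,240:345],None,fx=6,fy=6,interpolation=cv2.INTER_CUBIC)[:600];cv2.imwrite('pics/sidez.png',c[:,:,::-1])
def cent(m,box):
    x0,y0,x1,y1=box;k=np.zeros(m.shape,np.uint8);k[y0:y1,x0:x1]=m[y0:y1,x0:x1]
    n,l,s,ce=cv2.connectedComponentsWithStats(k);i=1+np.argmax(s[1:,4]);cs,_=cv2.findContours((l==i).astype(np.uint8),0,1);return ce[i],cv2.fitEllipse(max(cs,key=cv2.contourArea))
a=cent((im.max(2)<50).astype(np.uint8),(370,225,455,310));b=cent((im2.max(2)<50).astype(np.uint8),(330,195,405,250))
print(a,b);print('mat tri',tri(ray(K,E,a[1][0]),ray(K2,E2,b[1][0])),onz(K,E,a[1][0],.006),onz(K2,E2,b[1][0],.006))
# green mask
g=lambda i:((i[:,:,1].astype(int)>i[:,:,0]+25)&(i[:,:,1].astype(int)>i[:,:,2]+8)).astype(np.uint8)
print(cent(g(im),(205,200,295,290)))
for u in[(233,265),(263,222),(248,243.5)]:print(onz(K,E,u,.168))
```

```text
(array([410.42476915, 267.95681695]), ((410.4219665527344, 267.95819091796875), (66.72846221923828, 68.40963745117188), 119.52705383300781)) (array([366.75338021, 223.3190914 ]), ((366.75787353515625, 223.33151245117188), (41.06210708618164, 55.19980239868164), 95.98028564453125))
mat tri (array([ 0.48224794, -0.1887358 , -0.00119309]), [np.float64(4.0468798198169296e-05), np.float64(4.046879819827762e-05)]) [ 0.48134565 -0.18771804  0.006     ] [ 0.48022452 -0.18254911  0.006     ]
(array([275.79253112, 245.21161826]), ((274.4268493652344, 244.79837036132812), (17.294925689697266, 47.2885856628418), 2.210076093673706))
[0.46942291 0.26789755 0.168     ]
[0.57624032 0.19606404 0.168     ]
[0.52250131 0.23220292 0.168     ]
```

View pics/topz.png

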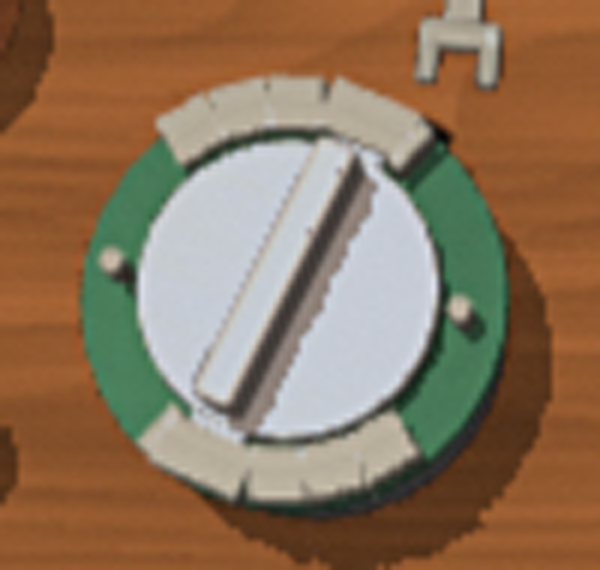

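View pics/sidez.png

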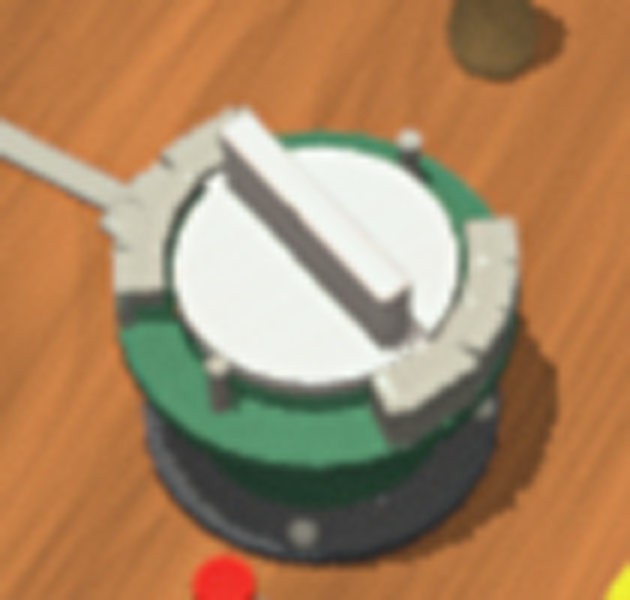

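Run:
```python
from h import *
_,K,E=load('top0');_,K2,E2=load('side0')
t=lambda p:(200+p[0]/6-.4,195+p[1]/6-.4)
s=lambda p:(240+p[0]/6-.4,250+p[1]/6-.4)
far_t=((325+357)/2,(138+155)/2);near_t=((236+198)/2,(412+392)/2)
far_s=((247+222)/2,(108+128)/2);near_s=((411+385)/2,(285+298)/2)
P=[]
for a,b in((far_t,far_s),(near_t,near_s)):
    p,r=tri(ray(K,E,t(a)),ray(K2,E2,s(b)));P.append(p);print(p,r,onz(K,E,t(a),.168),onz(K2,E2,s(b),.168))
d=P[0]-P[1];print((P[0]+P[1])/2,np.linalg.norm(d),np.degrees(np.arctan2(d[1],d[0])))
# pins
for a,b in(((460,305),(410,138)),((113,257),(219,362))):
    p,r=tri(ray(K,E,t(a)),ray(K2,E2,s(b)));print('pin',p,r,onz(K,E,t(a),.132))
# handle, glue in top
print('glue cap',onz(K,E,(176,261),.15),'handle',onz(K,E,(340,235),.105))
s=robot.read_state();print(R.from_rotvec(s['orientation']).as_matrix().round(3))
```

```text
[0.58489631 0.21271119 0.16709854] [np.float64(0.0008582233834684633), np.float64(0.0008582233834686002)] [0.583848   0.21239784 0.168     ] [0.58543187 0.21336619 0.168     ]
[0.47925334 0.26228335 0.16248945] [np.float64(0.0007067748975632517), np.float64(0.0007067748975632826)] [0.47776873 0.26131832 0.168     ] [0.47826595 0.265758   0.168     ]
[0.53207482 0.23749727 0.16479399] 0.11678646773343962 -25.13796033020393
pin [0.5225383  0.16536364 0.13263416] [np.float64(0.0008219919930428172), np.float64(0.0008219919930426892)] [0.52346073 0.16559775 0.132     ]
pin [0.54377285 0.31117817 0.13255664] [np.float64(0.000705219087583382), np.float64(0.0007052190875837372)] [0.54457432 0.3114536  0.132     ]
glue cap [0.48252634 0.41170525 0.15      ] handle [0.55442621 0.00445915 0.105     ]
[[ 0.973  0.232 -0.   ]
 [ 0.232 -0.973  0.001]
 [ 0.    -0.001 -1.   ]]
```

```bash
cat >> h.py <<'E'
def go(p,yaw):
    "tool-frame shift/turn from the measured pose to TCP p, tool down, tool x at yaw deg"
    s=robot.read_state();M=R.from_rotvec(s['orientation']).as_matrix()
    y=np.radians(yaw);T=np.array([[np.cos(y),np.sin(y),0],[np.sin(y),-np.cos(y),0],[0,0,-1.]])
    print('t',s['t'],'pos',s['tool_pos'].round(4),'yaw',round(np.degrees(np.arctan2(M[1,0],M[0,0])),2),'tilt',M[:2,2].round(4),'F',s['force'].round(1),'op',round(s['opening'],4),'q5',s['q'][5].round(2))
    print('MOVE',(M.T@(np.array(p)-s['tool_pos'])).round(4).tolist(),R.from_matrix(M.T@T).as_rotvec().round(4).tolist())
E
python3 -c "
from h import *
go((.48,-.15,.30),0)"
```

```text
t 0.15 pos [ 0.139  -0.5833  0.2319] yaw 13.4 tilt [-0.0002  0.0013] F [-0.7  0.8  0.1] op 0.093 q5 -0.09
MOVE [0.4321, -0.3426, -0.0676] [-0.0014, 0.0, 0.2338]
```

Call:
jog_arm([
  [0,0.432,-0.343,-0.068,-0.0014,0,0.234],
  [0,0.432,-0.343,-0.068,-0.0014,0,0.234],
  [0,0.432,-0.343,-0.068,-0.0014,0,0.234],
  [0,0.432,-0.343,-0.068,-0.0014,0,0.234],
  [0,0.432,-0.343,-0.068,-0.0014,0,0.234],
])

```text
t: 0.78
tool_pos: [0.3313, -0.3379, 0.2708]
orientation: [-3.142, 0.001, -0.0]
force: [0.9, -0.6, 0.0]
opening: 0.0933
```

```bash
python3 -c "
from h import *
go((.46,.20,.31),-25)"
```

```text
t 0.775 pos [ 0.3313 -0.3379  0.2708] yaw -0.03 tilt [0.0001 0.    ] F [ 0.9 -0.6  0. ] op 0.0933 q5 0.67
MOVE [0.1284, -0.538, -0.0392] [-0.0, -0.0, 0.4357]
```

Call:
jog_arm([
  [0,0.128,-0.538,-0.039,0,0,0.436],
  [0,0.128,-0.538,-0.039,0,0,0.436],
  [0,0.128,-0.538,-0.039,0,0,0.436],
  [0,0.128,-0.538,-0.039,0,0,0.436],
  [0,0.128,-0.538,-0.039,0,0,0.436],
])

```text
t: 1.4
tool_pos: [0.4005, -0.0469, 0.292]
orientation: [-3.067, 0.681, -0.001]
force: [0.7, -0.2, 0.5]
opening: 0.0932
```

```bash
python3 -c "
from h import *
go((.46,.20,.31),-25)"
```

```text
t 1.4 pos [ 0.4005 -0.0469  0.292 ] yaw -25.04 tilt [ 0.0007 -0.0001] F [ 0.7 -0.2  0.5] op 0.0932 q5 1.76
MOVE [-0.0506, -0.2488, -0.018] [-0.0002, -0.0006, -0.0007]
```

```bash
python3 -c "
from h import *
go((.496,.254,.31),-25)"
```

```text
t 1.4 pos [ 0.4005 -0.0469  0.292 ] yaw -25.04 tilt [ 0.0007 -0.0001] F [ 0.7 -0.2  0.5] op 0.0932 q5 1.76
MOVE [-0.0408, -0.313, -0.018] [-0.0002, -0.0006, -0.0007]
```

Call:
jog_arm([
  [0,-0.041,-0.313,-0.018,0,-0.0006,0],
  [0,-0.041,-0.313,-0.018,0,-0.0006,0],
  [0,-0.041,-0.313,-0.018,0,-0.0006,0],
  [0,-0.041,-0.313,-0.018,0,-0.0006,0],
  [0,-0.041,-0.313,-0.018,0,-0.0006,0],
])

```text
t: 2.02
tool_pos: [0.4944, 0.251, 0.3096]
orientation: [3.067, -0.68, 0.0]
force: [0.4, -1.6, 0.4]
opening: 0.0931
```

Call:
jog_arm([
  [0,0,-0.008,0,0,0,0],
  [0,0,-0.008,0,0,0,0],
])

```text
t: 2.28
tool_pos: [0.4975, 0.2585, 0.3089]
orientation: [3.066, -0.678, -0.001]
force: [0.7, 0.4, -0.7]
opening: 0.0925
```

```bash
python3 -c "
from h import *
go((.532,.2375,.31),-25)
_,K,E=snap('wrist','w1')
for p in [(.532,.2375,.168),(.585,.2125,.168),(.479,.2625,.168)]:print(proj(K,E,p))
"
```

```text
t 2.275 pos [0.4975 0.2585 0.3089] yaw -24.95 tilt [-0.0011 -0.001 ] F [ 0.7  0.4 -0.7] op 0.0925 q5 2.39
MOVE [0.0401, 0.0044, -0.0011] [0.0013, 0.0006, 0.0009]
[328.95120855 172.67236585]
[329.82239964  82.71936742]
[328.1689932  253.43836128]
```

View pics/w1.png

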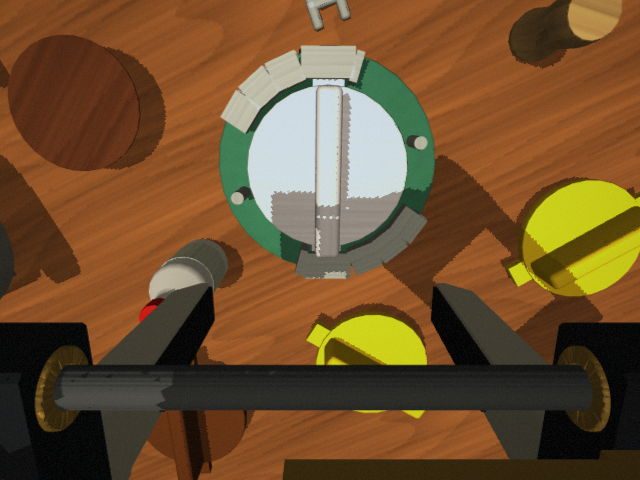

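The wrist view shows the rib top running from about (329,86) to (328,255), with pin tops at (420,142) and (239,197). The glue at (160,310) is left of the path down.

Run:
```python
from h import *
im,K,E=load('w1');_,Kt,Et=load('top0')
c=cv2.resize(im[40:290,210:440],None,fx=2.4,fy=2.4,interpolation=cv2.INTER_CUBIC);cv2.imwrite('pics/w1z.png',c[:,:,::-1])
a=onz(K,E,(420,142),.132);b=onz(K,E,(239,197),.132);print('pins',a,b,(a+b)/2,np.linalg.norm(a-b))
f=onz(K,E,(329,86),.168);n=onz(K,E,(328,255),.168);d=f-n;print('rib',f,n,(f+n)/2,np.linalg.norm(d),np.degrees(np.arctan2(d[1],d[0])))
t=lambda p:(200+p[0]/6-.4,195+p[1]/6-.4)
print(tri(ray(K,E,(329,86)),ray(Kt,Et,t((341,146.5)))),tri(ray(K,E,(328,255)),ray(Kt,Et,t((217,402)))))
```

```text
pins [0.51978924 0.16593084 0.132     ] [0.54057195 0.31095784 0.132     ] [0.5301806  0.23844434 0.132     ] 0.14650853610759373
rib [0.58338625 0.21383516 0.168     ] [0.47796645 0.26311182 0.168     ] [0.53067635 0.23847349 0.168     ] 0.1163680508779833 -25.052920493873913
(array([0.58407881, 0.21321908, 0.16463202]), [np.float64(0.0006581525825500733), np.float64(0.0006581525825499773)]) (array([0.47783782, 0.26231287, 0.16727021]), [np.float64(0.0008811110306608944), np.float64(0.0008811110306609614)])
```

View pics/w1z.png

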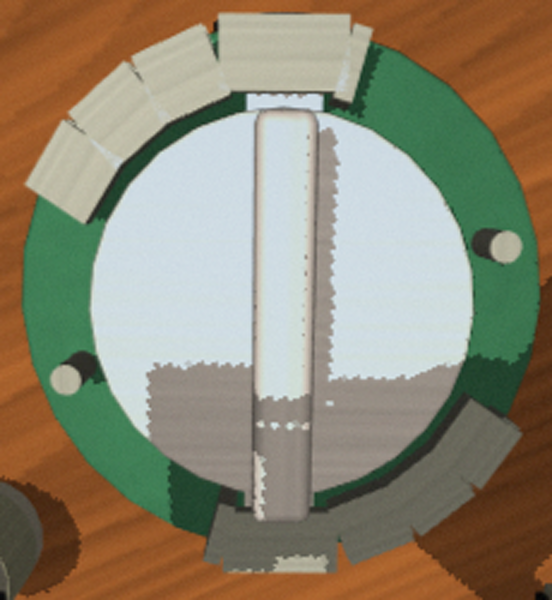

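The rib centre comes out at (0.531, 0.238), with its top at about 0.166 m and yaw −25°. All three views agree, and the sizes check.

```bash
python3 -c "
from h import *
go((.531,.2382,.148),-25)"
```

```text
t 2.325 pos [0.4975 0.2576 0.3092] yaw -25.02 tilt [-0.0006 -0.0009] F [-0.1 -0.4 -0.1] op 0.0931 q5 2.39
MOVE [0.0386, 0.0032, 0.1612] [0.001, 0.0002, -0.0003]
```

Call:
jog_arm([
  [0,0.0386,0.003,0.03,0.001,0,0],
  [0,0.0386,0.003,0.08,0.001,0,0],
  [0,0.0386,0.003,0.12,0.001,0,0],
  [0,0.0386,0.003,0.15,0.001,0,0],
  [0,0.0386,0.003,0.161,0.001,0,0],
])

```text
t: 2.95
tool_pos: [0.5299, 0.2363, 0.1464]
orientation: [3.065, -0.683, -0.004]
force: [0.2, -0.3, 0.2]
opening: 0.093
```

```bash
python3 -c "
from h import *
go((.531,.2382,.148),-25)"
```

```text
t 2.95 pos [0.5299 0.2363 0.1464] yaw -25.14 tilt [-0.003  -0.0012] F [ 0.2 -0.3  0.2] op 0.093 q5 2.34
MOVE [0.0002, -0.0022, -0.0016] [0.0023, 0.0022, -0.0024]
```

Call:
jog_arm([
  [0.2,0,-0.002,-0.0015,0.002,0.002,-0.002],
  [0.5,0,-0.002,-0.0015,0.002,0.002,-0.002],
  [1,0,-0.002,-0.0015,0.002,0.002,-0.002],
  [1,0,-0.002,-0.0015,0.002,0.002,-0.002],
  [1,0,-0.002,-0.0015,0.002,0.002,-0.002],
], force=15)

```text
t: 3.58
tool_pos: [0.5309, 0.2382, 0.1483]
orientation: [3.067, -0.68, 0.0]
force: [0.5, -0.1, -0.4]
opening: 0.0475
```

Call:
jog_arm([
  [1,0,0,0,0,0,0],
  [1,0,0,0,0,0,0],
  [1,0,0,0,0,0,0],
], force=15)

```text
t: 3.95
tool_pos: [0.5309, 0.2384, 0.1482]
orientation: [-3.067, 0.68, -0.0]
force: [0.5, 1.1, -2.3]
opening: 0.0178
```

```bash
python3 -c "
from h import *
go((.531,.2382,.148),-25);print(robot.read_state()['wrist_torque'])"
```

```text
t 3.95 pos [0.5309 0.2384 0.1482] yaw -25.01 tilt [0.0002 0.    ] F [ 0.5  1.1 -2.3] op 0.0178 q5 2.34
MOVE [0.0001, 0.0001, 0.0002] [-0.0001, -0.0002, -0.0001]
[ 0.02771919 -0.08765511 -0.15889694]
```

Gripped at 17.8 mm opening, matching the 18 mm rib, with little side force. Now I'll grip harder and press down 8 mm.

Call:
jog_arm([
  [1,0,0,0,0,0,0],
  [1,0,0,0.002,0,0,0],
  [1,0,0,0.005,0,0,0],
  [1,0,0,0.008,0,0,0],
  [1,0,0,0.008,0,0,0],
], force=55)

```text
t: 4.58
tool_pos: [0.531, 0.2384, 0.1412]
orientation: [-3.067, 0.68, -0.001]
force: [-3.6, -2.4, 9.3]
opening: 0.0174
```

```bash
python3 -c "
from h import *
go((.531,.2382,.14),-25);print(robot.read_state()['wrist_torque'])"
```

```text
t 4.575 pos [0.531  0.2384 0.1412] yaw -25.0 tilt [0.0006 0.0001] F [-3.6 -2.4  9.3] op 0.0174 q5 2.34
MOVE [0.0, 0.0002, 0.0012] [-0.0004, -0.0005, -0.0001]
[-0.23543005  0.83951698 -0.07368364]
```

Call:
jog_arm([
  [1,0,0,0.001,0,0,0],
  [1,0,0,0.001,0,0,-0.08],
  [1,0,0,0.001,0,0,-0.18],
  [1,0,0,0.001,0,0,-0.28],
  [1,0,0,0.001,0,0,-0.35],
])

```text
t: 5.2
tool_pos: [0.5321, 0.2389, 0.1419]
orientation: [-3.137, 0.131, -0.005]
force: [-0.8, 0.8, 8.5]
opening: 0.0179
```

```bash
python3 -c "
from h import *
go((.531,.2382,.14),0);print(robot.read_state()['wrist_torque'])
snap('wrist','w2')"
```

```text
t 5.2 pos [0.5321 0.2389 0.1419] yaw -4.79 tilt [0.0033 0.0014] F [-0.8  0.8  8.5] op 0.0179 q5 1.99
MOVE [-0.001, 0.0008, 0.0019] [-0.0015, -0.0032, -0.0836]
[ 0.03733338  0.43086264 -0.14833766]
```

View pics/w2.png

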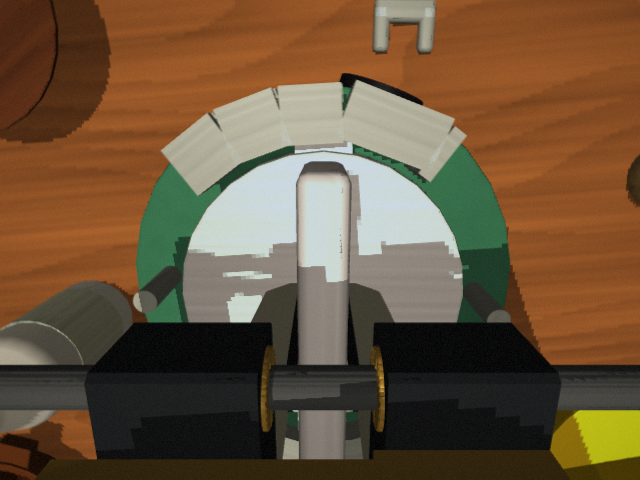

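The rib turned with the gripper (upright in the image at column 324), and the ear is under the claw. I'll keep turning.

Call:
jog_arm([
  [1,-0.001,0.001,0.001,-0.0015,-0.003,-0.1],
  [1,-0.001,0.001,0.001,-0.0015,-0.003,-0.2],
  [1,-0.001,0.001,0.001,-0.0015,-0.003,-0.3],
  [1,-0.001,0.001,0.001,-0.0015,-0.003,-0.4],
  [1,-0.001,0.001,0.001,-0.0015,-0.003,-0.5],
])

```text
t: 5.88
tool_pos: [0.5321, 0.2385, 0.1426]
orientation: [3.071, 0.659, 0.005]
force: [-0.2, 0.6, 8.7]
opening: 0.018
```

```bash
python3 -c "
from h import *
go((.531,.2382,.141),55);print(robot.read_state()['wrist_torque'])"
```

```text
t 5.875 pos [0.5321 0.2385 0.1426] yaw 24.23 tilt [0.0034 0.0006] F [-0.2  0.6  8.7] op 0.018 q5 1.48
MOVE [-0.0011, -0.0002, 0.0016] [0.0017, -0.003, -0.537]
[ 0.05388266  0.28638162 -0.11616407]
```

Call:
jog_arm([
  [1,-0.001,0,0.001,0.0015,-0.003,-0.1],
  [1,-0.001,0,0.001,0.0015,-0.003,-0.2],
  [1,-0.001,0,0.001,0.0015,-0.003,-0.3],
  [1,-0.001,0,0.001,0.0015,-0.003,-0.4],
  [1,-0.001,0,0.001,0.0015,-0.003,-0.5],
])

```text
t: 6.5
tool_pos: [0.5321, 0.2383, 0.1429]
orientation: [2.81, 1.403, 0.004]
force: [0.4, -1.2, 8.2]
opening: 0.0175
```

```bash
python3 -c "
from h import *
go((.531,.2382,.141),65);print(robot.read_state()['wrist_torque'])"
```

```text
t 6.5 pos [0.5321 0.2383 0.1429] yaw 53.06 tilt [0.0024 0.0005] F [ 0.4 -1.2  8.2] op 0.0175 q5 0.98
MOVE [-0.0007, -0.0009, 0.0018] [0.0018, -0.0017, -0.2084]
[-0.04276415  0.15210847 -0.09759288]
```

Call:
jog_arm([
  [1,-0.0005,-0.0005,0.001,0.001,-0.001,-0.08],
  [1,-0.0005,-0.0005,0.001,0.001,-0.001,-0.15],
  [1,-0.0005,-0.0005,0.001,0.001,-0.001,-0.2],
  [1,-0.0005,-0.0005,0.001,0.001,-0.001,-0.24],
  [1,-0.0005,-0.0005,0.001,0.001,-0.001,-0.25],
])

```text
t: 7.12
tool_pos: [0.5323, 0.2387, 0.1434]
orientation: [2.613, 1.743, 0.006]
force: [-0.9, 1.5, 8.5]
opening: 0.018
```

```bash
python3 -c "
from h import *
go((.531,.2382,.141),69);print(robot.read_state()['wrist_torque'])"
```

```text
t 7.125 pos [0.5323 0.2387 0.1434] yaw 67.43 tilt [0.0034 0.0014] F [-0.9  1.5  8.5] op 0.018 q5 0.73
MOVE [-0.001, -0.001, 0.0024] [0.0026, -0.0025, -0.0275]
[ 0.04943287  0.45346246 -0.10420409]
```

Call:
jog_arm([
  [1,0,0,0,0,0,-0.01],
  [1,0,0,0,0,0,-0.02],
  [1,0,0,0,0,0,-0.03],
  [1,0,0,0,0,0,-0.03],
])

```text
t: 7.62
tool_pos: [0.5317, 0.2391, 0.1441]
orientation: [-2.587, -1.782, -0.005]
force: [-5.9, 0.5, 9.8]
opening: 0.0176
```

```bash
python3 -c "
from h import *
go((.531,.2382,.17),66.5);print(robot.read_state()['wrist_torque'])"
```

```text
t 7.625 pos [0.5317 0.2391 0.1441] yaw 69.12 tilt [0.0023 0.002 ] F [-5.9  0.5  9.8] op 0.0176 q5 0.7
MOVE [-0.001, -0.0003, -0.0259] [0.0014, -0.0027, 0.0458]
[-0.06173762  1.20506139 -0.76977241]
```

The torque rose to −0.77 N·m at yaw 69° (93° of turn), so the cover is at the stop. I'll back off about 2° and lift.

Call:
jog_arm([
  [1,0,0,0,0,0,0.02],
  [1,0,0,0,0,0,0.035],
  [1,0,0,-0.004,0,0,0.035],
  [1,0,0,-0.008,0,0,0.035],
  [1,0,0,-0.012,0,0,0.035],
])

```text
t: 8.25
tool_pos: [0.5311, 0.2388, 0.1553]
orientation: [-2.617, -1.736, -0.002]
force: [-0.6, -0.2, -5.1]
opening: 0.0181
```

```bash
python3 -c "
from h import *
go((.531,.2382,.17),66.5);print(robot.read_state()['wrist_torque'])"
```

```text
t 8.25 pos [0.5311 0.2388 0.1553] yaw 67.12 tilt [0.0007 0.0015] F [-0.6 -0.2 -5.1] op 0.0181 q5 0.73
MOVE [-0.0006, 0.0002, -0.0147] [0.0, -0.0016, 0.0109]
[-0.01679359 -0.06209495 -0.03852332]
```

Call:
jog_arm([
  [1,0,0,-0.01,0,0,0],
  [1,0,0,-0.02,0,0,0],
  [1,0,0,-0.035,0,0,0],
  [1,0,0,-0.055,0,0,0],
  [1,0,0,-0.08,0,0,0],
])

```text
t: 8.88
tool_pos: [0.531, 0.2387, 0.2369]
orientation: [-2.617, -1.736, -0.002]
force: [0.6, 0.4, -4.3]
opening: 0.0177
```

Call:
jog_arm([
  [1,0,0,-0.02,0,0,0],
  [1,0,0,-0.035,0,0,0],
  [1,0,0,-0.045,0,0,0],
  [1,0,0,-0.045,0,0,0],
])

```text
t: 9.38
tool_pos: [0.5313, 0.2387, 0.2827]
orientation: [-2.618, -1.736, -0.004]
force: [1.1, 0.4, -4.5]
opening: 0.0179
```

```bash
python3 -c "
from h import *
go((.481,-.187,.28),67);print(robot.read_state()['wrist_torque'])
for n in('side','top','wrist'):snap(n,n+'3')"
```

```text
t 9.375 pos [0.5313 0.2387 0.2827] yaw 67.12 tilt [0.002  0.0019] F [ 1.1  0.4 -4.5] op 0.0179 q5 0.73
MOVE [-0.4118, 0.1192, 0.0018] [0.0011, -0.0025, 0.0021]
[-0.03385032 -0.02063009  0.00732662]
```

View pics/side3.png

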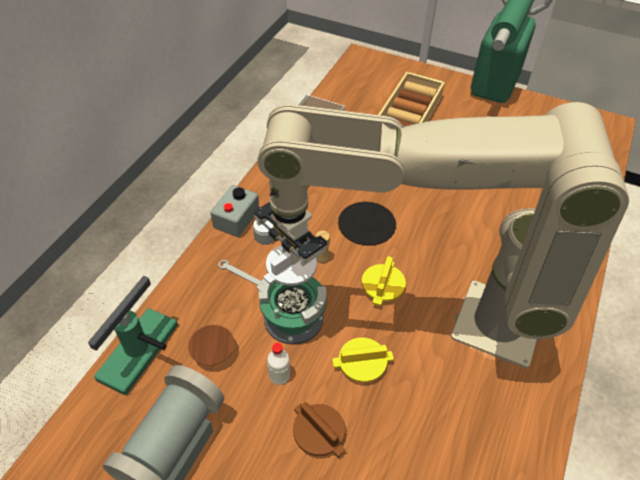

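View pics/wrist3.png

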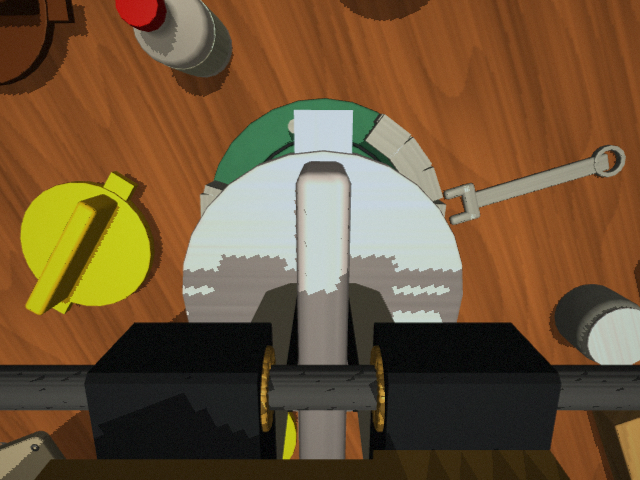

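The cover is off and held, with the cartridge visible in the pot in the side view at (293,300). Nothing else has moved. I'll overshoot the mat slightly so the wrist camera can see it from a second place.

```bash
python3 -c "
from h import *
go((.435,-.29,.28),67)"
```

```text
t 9.525 pos [0.5305 0.2385 0.2807] yaw 67.12 tilt [-0.0009  0.0009] F [-0.1  0.3 -4.7] op 0.0176 q5 0.73
MOVE [-0.524, 0.1175, 0.0004] [-0.0012, -0.0005, 0.0021]
```

Call:
jog_arm([
  [1,-0.02,0.0045,0,0,0,0],
  [1,-0.06,0.0135,0,0,0,0],
  [1,-0.1,0.0224,0,0,0,0],
  [1,-0.14,0.0314,0,0,0,0],
  [1,-0.18,0.0404,0,0,0,0],
])

```text
t: 10.15
tool_pos: [0.4967, 0.0548, 0.28]
orientation: [-2.617, -1.735, 0.002]
force: [0.1, -0.2, -2.9]
opening: 0.0174
```

Call:
jog_arm([
  [1,-0.045,0.01,0,0,0,0],
  [1,-0.09,0.02,0,0,0,0],
  [1,-0.13,0.029,0,0,0,0],
  [1,-0.17,0.038,0,0,0,0],
  [1,-0.2,0.045,0,0,0,0],
])

```text
t: 10.78
tool_pos: [0.4588, -0.149, 0.2793]
orientation: [-2.618, -1.733, 0.003]
force: [1.1, 0.2, -4.5]
opening: 0.0176
```

```bash
python3 -c "
from h import *
go((.435,-.29,.28),67)"
```

```text
t 10.775 pos [ 0.4588 -0.149   0.2793] yaw 67.02 tilt [-0.0028  0.0003] F [ 1.1  0.2 -4.5] op 0.0176 q5 -0.02
MOVE [-0.1391, 0.0331, -0.0006] [-0.0027, 0.0008, 0.0003]
```

Call:
jog_arm([
  [1,-0.04,0.009,0,0,0,0],
  [1,-0.08,0.019,0,-0.0027,0,0],
  [1,-0.12,0.029,0,-0.0027,0,0],
  [1,-0.139,0.033,0,-0.0027,0,0],
  [1,-0.139,0.033,0,-0.0027,0,0],
])

```text
t: 11.4
tool_pos: [0.4339, -0.2908, 0.2787]
orientation: [-2.621, -1.731, 0.002]
force: [0.2, 0.6, -5.1]
opening: 0.0175
```

```bash
python3 -c "
from h import *
go((.481,-.187,.28),67)
_,K,E=snap('wrist','w4');snap('top','t4')
print(proj(K,E,(.481,-.187,.006)))"
```

```text
t 11.4 pos [ 0.4339 -0.2908  0.2787] yaw 66.88 tilt [-0.0013 -0.    ] F [ 0.2  0.6 -5.1] op 0.0175 q5 -0.28
MOVE [0.1139, 0.0025, -0.0013] [-0.0012, 0.0005, -0.0021]
[325.8912283   78.91719784]
```

View pics/w4.png

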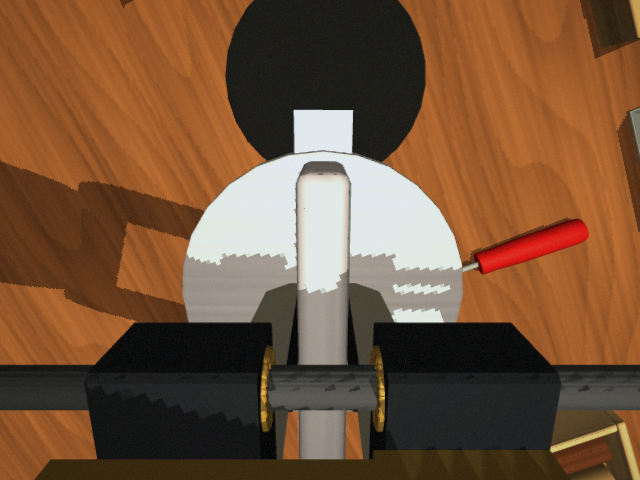

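The mat spans columns 226–426 at row ~75, within 4 px of the prediction (326,79). I'll fit its rim on the mat's plane.

Run:
```python
from h import *
from scipy.optimize import least_squares
def fit(f,box,sel):
    im,K,E=load(f);m=(im.max(2)<55).astype(np.uint8);x0,y0,x1,y1=box;k=np.zeros_like(m);k[y0:y1,x0:x1]=m[y0:y1,x0:x1]
    cs,_=cv2.findContours(k,0,1);c=max(cs,key=cv2.contourArea)[:,0,:];c=c[[sel(*p) for p in c]]
    P=np.array([onz(K,E,p,.006)[:2] for p in c]);r=least_squares(lambda v:np.hypot(P[:,0]-v[0],P[:,1]-v[1])-v[2],[.48,-.19,.095],loss='soft_l1',f_scale=.001);print(f,r.x,len(c),np.std(r.fun))
fit('w4',(200,0,450,150),lambda u,v:2<v<148 and (u<290 or u>360))
fit('top0',(370,225,455,310),lambda u,v:True);fit('side0',(330,195,405,250),lambda u,v:True)
```

```text
w4 [ 0.47989837 -0.1875743   0.09361446] 292 0.0003298430514654815
top0 [ 0.48230289 -0.18749035  0.09200556] 192 0.0008553827970884221
side0 [ 0.48149436 -0.1848299   0.08964603] 139 0.0010517581450732501
```

Call:
jog_arm([
  [1,0.025,0.0005,0,0,0,0],
  [1,0.06,0.001,0,0,0,0],
  [1,0.095,0.002,0.02,0,0,0],
  [1,0.1138,0.0025,0.06,0,0,0],
  [1,0.1138,0.0025,0.1,0,0,0],
])

```text
t: 12.12
tool_pos: [0.4823, -0.1826, 0.1785]
orientation: [2.616, 1.739, 0.001]
force: [-0.5, -0.7, -4.8]
opening: 0.0176
```

Call:
jog_arm([
  [1,0,0,0.03,0,0,0],
  [1,0,0,0.06,0,0,0],
  [1,0,0,0.08,0,0,0],
  [1,0,0,0.09,0,0,0],
  [1,0,0,0.09,0,0,0],
])

```text
t: 12.75
tool_pos: [0.4822, -0.1816, 0.0882]
orientation: [-2.615, -1.74, -0.001]
force: [-0.3, -0.2, -4.6]
opening: 0.0174
```

```bash
python3 -c "
from h import *
go((.481,-.187,.068),67);print(robot.read_state()['wrist_torque'])
snap('side','s5')"
```

```text
t 12.75 pos [ 0.4822 -0.1816  0.0882] yaw 67.29 tilt [-0.0001  0.001 ] F [-0.3 -0.2 -4.6] op 0.0174 q5 -0.06
MOVE [-0.0054, 0.001, 0.0202] [-0.0005, -0.0009, 0.0051]
[-0.04421959 -0.04277821  0.02120025]
```

Call:
jog_arm([
  [1,-0.002,0.0005,0.004,-0.0005,-0.001,0],
  [1,-0.005,0.001,0.009,-0.0005,-0.001,0],
  [1,-0.0055,0.001,0.014,-0.0005,-0.001,0],
  [1,-0.0055,0.001,0.018,-0.0005,-0.001,0],
  [1,-0.0055,0.001,0.02,-0.0005,-0.001,0],
])

```text
t: 13.42
tool_pos: [0.4813, -0.1875, 0.0686]
orientation: [2.615, 1.74, 0.0]
force: [-0.3, 0.6, -4.4]
opening: 0.0179
```

```bash
python3 -c "
from h import *
go((.481,-.187,.065),67);print(robot.read_state()['wrist_torque'])
snap('side','s6')
im,_,_=load('s6');cv2.imwrite('pics/s6z.png',cv2.resize(im[150:300,280:460,::-1],None,fx=3.5,fy=3.5))"
```

```text
t 13.425 pos [ 0.4813 -0.1875  0.0686] yaw 67.27 tilt [ 0.0007 -0.0005] F [-0.3  0.6 -4.4] op 0.0179 q5 -0.07
MOVE [0.0003, -0.0005, 0.0036] [0.0008, 0.0002, 0.0048]
[-0.0531738  -0.02228435 -0.02017284]
```

View pics/s6z.png

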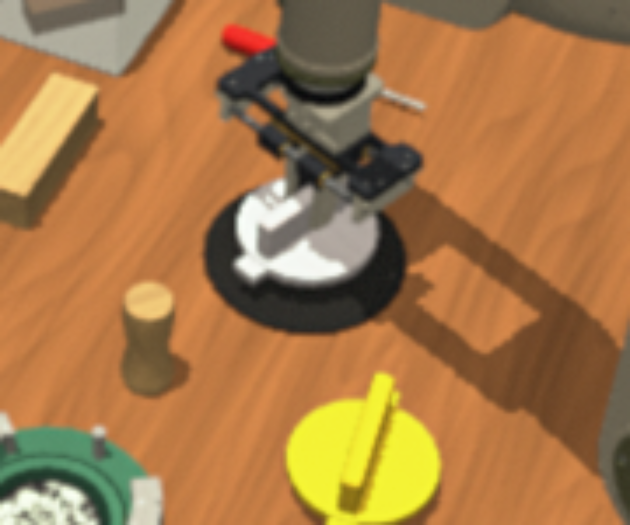

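The cover is above the middle of the mat and not yet touching, with force still −4.4 N. I'll lower it in 1 mm steps.

Call:
jog_arm([
  [1,0,0,0.001,0,0,0],
  [1,0,0,0.002,0,0,0],
  [1,0,0,0.003,0,0,0],
  [1,0,0,0.003,0,0,0],
])

```text
t: 13.98
tool_pos: [0.4813, -0.1874, 0.0654]
orientation: [2.615, 1.74, 0.0]
force: [-0.2, -0.4, -3.6]
opening: 0.0177
```

Call:
jog_arm([
  [1,0,0,0.001,0,0,0],
  [1,0,0,0.001,0,0,0],
])

```text
t: 14.22
tool_pos: [0.4814, -0.1875, 0.0652]
orientation: [2.615, 1.74, 0.0]
force: [-3.9, 1.7, 5.3]
opening: 0.0178
```

Contact: force went to +5.3 N at TCP z 0.065, as expected. Now I'll release.

Call:
jog_arm([
  [1,0,0,0,0,0,0],
  [0.7,0,0,0,0,0,0],
  [0.5,0,0,0,0,0,0],
  [0.4,0,0,0,0,0,0],
  [0.4,0,0,0,0,0,0],
], force=5)

```text
t: 14.85
tool_pos: [0.4815, -0.1875, 0.0652]
orientation: [2.615, 1.74, 0.001]
force: [-1.0, -0.1, 0.3]
opening: 0.0528
```

```bash
python3 -c "
from h import *
go((.481,-.187,.2),67)"
```

```text
t 14.85 pos [ 0.4815 -0.1875  0.0652] yaw 67.28 tilt [ 0.0009 -0.0006] F [-1.  -0.1  0.3] op 0.0528 q5 -0.07
MOVE [0.0003, -0.0005, -0.1348] [0.001, 0.0003, 0.0049]
```

Call:
jog_arm([
  [0.4,0,0,-0.01,0,0,0],
  [0.4,0,0,-0.03,0,0,0],
  [0.4,0,0,-0.07,0,0,0],
  [0.4,0,0,-0.12,0,0,0],
  [0.4,0,0,-0.17,0,0,0],
])

```text
t: 15.48
tool_pos: [0.4812, -0.1873, 0.2375]
orientation: [2.614, 1.739, 0.001]
force: [0.4, -0.9, -0.4]
opening: 0.0561
```

Call:
jog_arm([
  [0.4,-0.05,0,-0.06,0,0,0],
  [0.4,-0.1,0,-0.06,0,0,0],
  [0.4,-0.1,0,-0.06,0,0,0],
  [0.4,-0.1,0,-0.06,0,0,0],
])

```text
t: 15.98
tool_pos: [0.4423, -0.2794, 0.2976]
orientation: [2.615, 1.738, 0.002]
force: [0.9, 0.9, -0.4]
opening: 0.0555
```

Run:
```python
from h import *
im,K,E=snap('wrist','w7');snap('side','s7');snap('top','t7')
go((.48,-.19,.3),67)
print(proj(K,E,(.481,-.187,.006)),proj(K,E,(.481,-.187,.085)))
```

```text
t 16.125 pos [ 0.4427 -0.2783  0.2969] yaw 67.36 tilt [0.0006 0.0001] F [-0.6  0.9 -0.2] op 0.0557 q5 -0.26
MOVE [0.0958, 0.0005, -0.0031] [0.0005, -0.0003, 0.0063]
[322.29496736  95.68620302] [322.37862519  89.91537527]
```

View pics/w7.png

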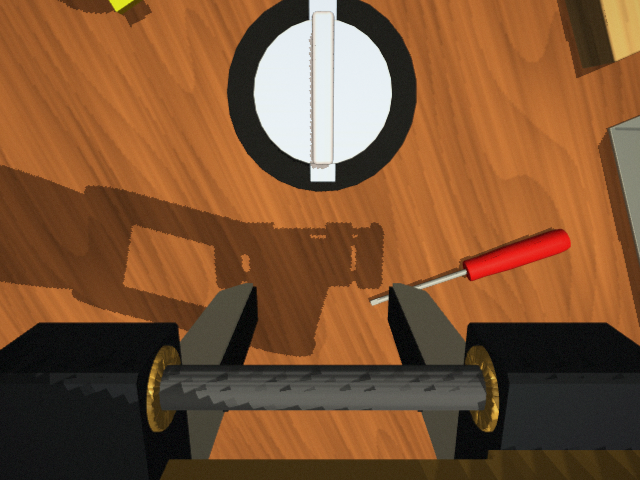

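View pics/s7.png

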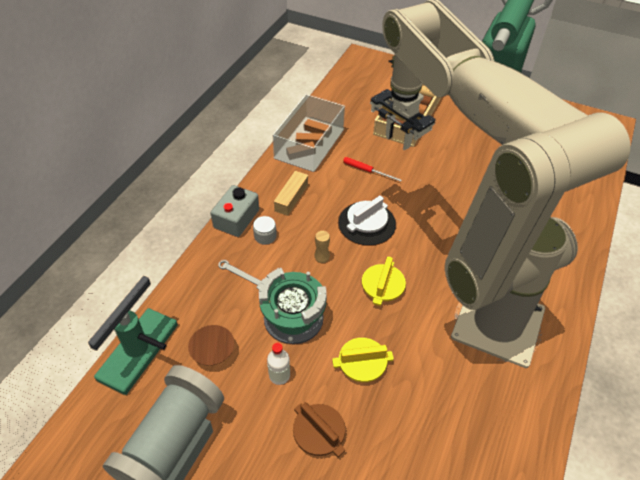

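The cover sits upright and centred on the mat: disc columns 254–392, mat 228–416, rib centre about (322,89) against 90 predicted. The side view shows the pot open and the other things where they were.

```bash
python3 -c "
from h import *
print(robot.close_job())"
```

```text
the job is handed in; nothing more can be done
None
```

The pot is open and its cover is standing rib-up on the middle of the black mat, released. I handed the job in at about 16 s of the 67 s allowed.

- **Opening:** I gripped the rib, pressed the cover down about 7 mm (9 N) and turned it anticlockwise to the stop. The torque rose to 0.77 N·m at 93° of turn. I then backed off 2° and lifted the cover straight out.
- **Setting down:** I lowered it in 1 mm steps. It touched the mat with the tool at 65 mm, where it should, with about 5 N of contact force, and I opened the fingers there.
- **Last checks:** In the last wrist picture the cover is within about 1–2 mm of the mat's middle and the gripper is clear of it. The side picture shows the pot open with the cartridge visible, and the other things on the bench where they were.
- **Disagreements:** The cameras differed by 2–3 mm on the mat's and pot's positions, so I used values between them. No check failed.

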